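# Hold a probe thermometer on the axis of a tube furnace

### The job

We want the air temperature in the middle of the small tube furnace, so fold its stiff lid fully shut against draughts, then lift the probe thermometer out of the tube rack and lower its thin stem through the round port in the lid, touching neither lid, port nor the tube inside, until its tip hangs half-way down the tube. Finish while still holding it there in the gripper, still, upright and centred in the port, for the reading. Leave the test tubes standing in the rack and the small things on the table where they are.

Things in the scene. Friction and masses are not known exactly. Their poses are not given: they have to be found in the camera images.
- lid_hinge (a point): Middle of the lid's hinge axis on the furnace, a grey cased box 150 x 150 mm, 108 mm high, fixed to the table. The point is 115 mm above the table and 82 mm behind the furnace's centre. Furnace frame: z up, y along the hinge axis, x from the centre towards the hinge; control panel on the -x side.
- lid_edge (a point): Middle of the lid's free edge on its outer (upper) face. The lid: white board in a steel frame, 154 mm wide, 14 mm thick (frame 16), mid-plane through the hinge axis; free edge 158 mm from the axis, a black grip bar (72 mm long, 12 mm thick) centred 10 mm beyond the edge. This frame turns with the lid: z is its outward normal, -x points from hinge to free edge.
- lid (a joint): Angle of the lid: 0 shut and level on the furnace (a firm stop), growing as it opens, 1.57 upright. It starts half open to nearly upright. The hinge is stiff (about 0.35 N m of friction), so the lid stays where it is left; a push of about 3 to 5 N near its free edge on the outer face folds it down.
- port (a point): Centre of the round port through the lid, 18 mm in diameter and 14 mm deep, on the lid's outer face. The frame turns with the lid (z is the outward normal). With the lid shut it is 122 mm above the table, straight above the tube's middle.
- tube_middle (a point): The point half-way down the furnace's upright work tube, on its axis, 64 mm above the table and, with the lid shut, 58 mm below the port. The ceramic tube is 44 mm wide inside and its closed floor is 20 mm above the table, its mouth 108 mm.
- probe_handle (a point): Centre of the probe thermometer's round black handle (22 mm diameter, 60 mm long, half of it above this point), where it is grasped; z up along it. Below: a 30 mm flange, 4 mm thick, resting on the rack's top, a grey plug (19 tapering to 11 mm, 22 mm long) in the rack's hole, a 6 mm steel stem. 182 mm long in all, about 60 g. It may stand in any of the rack's three holes.
- probe_tip (a point): Tip of the probe's stem, 152 mm below the centre of the handle along the probe's axis. In the rack it is 12 mm above the table; the stem and plug must be lifted straight up until the tip is clear of the rack's top, 130 mm above the table, and of the tubes' rims.
- rack: Grey tube rack, fixed, 58 mm deep (x), 194 mm long (y), 130 mm high; origin under its centre. Three holes of 21 mm in a row along its y at -55, 0 and +55 mm.
- tube_a: Plain glass test tube, 19 mm by 168 mm, standing in the rack, its rim about 176 mm above the table; origin under its foot. To be left there.
- tube_b: Plain glass test tube, 19 mm by 178 mm, standing in the rack, its rim about 186 mm above the table; origin under its foot. To be left there.
- dropper_bottle: Small dropper bottle, 22 x 22 x 52 mm, loose on the table between furnace and rack; origin under its centre. To be left alone.
- stopper_big: Black stopper, 26 mm wide and high, loose on the table nearer the robot than its smaller, fixed twin; origin under its centre. To be left alone.
- thermometer: Small black room thermometer, 28 x 47 x 14 mm, loose on the table; origin under its centre. To be left alone.
- probe: The probe thermometer; its origin is the tip of its stem, z up along the stem.
- furnace: The furnace with its lid; origin on the table under its centre, axes as told at lid_hinge.

How it is judged:
On the way, in this order (a step that is already met when the one before it is completed fails the run):
1. the lid is folded fully shut (value of joint lid below 0.04 rad), for 0.2 s.
2. with the lid shut, the stem's tip has passed down through the port (value of joint lid below 0.04 rad and z of probe_tip in the frame of port below -0.014 m and horizontal distance between probe_tip and port below 0.009 m), for 0.1 s.
At the end, for the whole second after the job is handed in: Lid shut (0.04 rad); the gripper alone holds the probe still, touching no part of the furnace: tip within 5 mm of the tube's axis and 12 mm of half-way down, stem within 4 mm of the port's centre, lean under 0.07 rad; both tubes stand in the rack (value of joint lid below 0.04 rad and horizontal distance between probe_tip and tube_middle below 0.005 m and z of probe_tip in the frame of tube_middle between -0.012 and 0.012 m and x of port in the frame of probe between -0.004 and 0.004 m and y of port in the frame of probe between -0.004 and 0.004 m and angle between probe's own z axis and vertical below 0.07 rad and linear speed of probe below 0.01 m/s and contact force between probe and the fingers above 1 N and contact force between probe and furnace below 0.3 N and angle between each of tube_a, tube_b's own z axis and vertical below 0.2 rad and horizontal distance between each of tube_a, tube_b and rack below 0.062 m); the arm keeps its last pose, push and grip.
It fails at once if the probe touches the furnace, its lid, the port or the tube (contact force between probe and furnace above 0.5 N).
It fails at once if a test tube is tipped or pulled out of the rack (angle between any of tube_a, tube_b's own z axis and vertical above 0.25 rad or distance of any of tube_a, tube_b from where it was at the start of the episode above 0.04 m).
It fails at once if a bystander is shifted by more than 20 mm (distance of any of dropper_bottle, stopper_big, thermometer from where it was at the start of the episode above 0.02 m).
It also fails if it takes over 72 s, if anything falls off the work surface, if the arm or the gripper's body presses on something with over 40 N, if the wrist force passes 120 N, or if a joint passes its speed limit or range.

### The arm

A 7-joint arm with a two-finger parallel gripper is mounted at the origin on a cart in front of the work surface, level with it; the furniture and walls round the work are solid. World frame = base frame: x ahead of the robot, y to its left, z up, the work surface at z = 0. Lengths are in m, angles in rad, forces in N, time in s.
With the tool pointing down it reaches from about 0.4 to 0.85 m from the base axis. Payload 10.4 kg.
Tool frame: the origin (TCP) lies midway between the tips of the shut fingers; the grasp point (between the pads) lies 19 mm behind it (manip.pinch_z is the distance from the TCP to the grasp point, in m); y points along the fingers, x is the direction in which the jaws open and shut, and the axes are right-handed (so a half turn about y gives the same grasp; the last joint's range is limited). The gripper opens to 85 mm and grips with 20 to 120 N. Pads are 22 mm wide; open, the fingers measure 114 mm over their backs; the gripper's body (76 mm by 85 mm) begins 54 mm behind the grasp point. The pads swing forward as they close: fully open they stand 13 mm farther back than shut.
Start: joints at [-1.259, 0.332, -0.065, 1.46, 0.022, 1.35, -0.088], TCP at [0.205, 0.59, 0.231] pointing down, gripper open.
Joint ranges: [-2.6, 2.6], [-0.5, 2.12], [-1.47, 1.34], [0.16, 2.42], [-1.27, 4.41], [0.06, 2.06], [-2.6, 2.6]. Speed limits (rad/s): [2.22, 2.22, 2.79, 2.79, 3.14, 3.14, 3.14].

### API

Orientations are given as a unit quaternion [x, y, z, w].
In Python, from workcell import manip gives the robot as it stands.
- The arm moves only by the shell command python3 -m pendant 'ROWS' [OPENING] [FORCE]. ROWS is a JSON object of lists of equal length, an entry for each row: "offset": the shift along the tool's x, y, z scaled (see below), a list of three; "turn": the turn, a rotation vector about the tool's x, y, z scaled (see below), a list of three. A call has 1 to 12 rows; each row is the pose to reach, as a shift and turn from the pose measured when the call began, along the tool's axes at that moment; what a row does not reach only later rows make up. The controller multiplies each number of a shift by 200 mm and each number of a turn by 45 degrees. A row lasts 1/8 s, in which the tool goes at most 62.5 mm and 10.7 degrees, less where a joint would pass 70% of its speed; a pose out of reach is approached as far as the arm can. A call with a number of a shift or a turn outside -1 to 1 is refused whole. A call with a gripper value outside its range is refused whole. OPENING is the opening in per cent of the stroke, from 0 (shut) to 100 (fully open), set as the call begins (- or left out, the last holds). The fingers move at their own pace and stop on an object; FORCE is the grip in N (left out, the last holds). Time passes only in rows, so rows that repeat a pose let the fingers close. It gives the time, the measured TCP pose, the force and the opening at its end, in the units of the state.
- manip.get_obs(): the state, without advancing time (a new reading comes with each control period).
- manip.camera(name): name is "scene" or "top" or "wrist"; returns (picture, depth): 480x640x3 uint8, red, green, blue; 480x640 float32, m along the optical axis (not along the pixel's ray), 0 where there is no reading.
- manip.camera_model(name): a dict with "intrinsics" (3x3 intrinsics, pixels), "R" (3x3) and "t" (3): a world point X has camera coordinates R X + t; the wrist camera has in their place "tool_from_camera" (4x4, takes a point from camera to tool coordinates, whose origin is the TCP and whose axes are the tool frame's). Camera axes: x right, y down, z forward; pixel columns grow to the right and rows downward; lengths in m; the calibration is good to about 2 mm. A picture is of the moment at which its call begins: read the wrist's pose just before it. camera_model takes no time and is no camera call.
- manip.hand_in(): hands the job in, once; it reports no verdict.
The state is a dict: "clock": time; "joint_pos": joint angles; "joint_velocities": joint speeds; "tau": joint torques, N m; "position": TCP position; "ee_rot": TCP orientation; "ft_force": force on the tool from outside, world axes, zero at the start; "torque": the same for the moment, N m; "grip_width": opening from 0.0 (shut) to 1.0 (fully open).
Only numpy, scipy, OpenCV 4.12 (cv2) and the standard library are available. Lean on these libraries where they do the work, as an engineer would, in place of code of your own. Each camera call takes 0.05 s, during which the arm holds its last target. There are 200 camera calls.

## Working session

There is one attempt and no reset: what is moved stays moved. The work goes in short steps, Python scripts to look and compute and a shell command to move; the robot and the scene stay as the last step left them, time stands still between calls to the robot, and variables do not carry over. Pictures are saved under pics/ and viewed, about 8 in all and at most 12, crops included, and the job is handed in when it is done.

```bash
mkdir -p pics; ls; python3 - <<'E'
from workcell import manip
import cv2,numpy as np
o=manip.get_obs();print(o['clock'],o['position'],o['ee_rot'],o['grip_width'],manip.pinch_z)
for n in ('scene','top'):
    p,d=manip.camera(n);np.save(f'pics/{n}_d.npy',d);cv2.imwrite(f'pics/{n}0.png',p[:,:,::-1]);m=manip.camera_model(n)
    print(n,m, -m['R'].T@m['t'])
print(manip.camera_model('wrist'))
E
```

```text
pics
0.0 [0.20520969 0.58994135 0.23051179] [ 0.57662166  0.40929473 -0.41011825 -0.57601069] 0.9962540924296093 0.0187
scene {'intrinsics': array([[479.43549095,   0.        , 317.75614378],
       [  0.        , 479.43549095, 246.14011827],
       [  0.        ,   0.        ,   1.        ]]), 'R': array([[-0.66656021, -0.74529205,  0.01540268],
       [-0.3257436 ,  0.27262289, -0.90529988],
       [ 0.67051368, -0.6084542 , -0.42449368]]), 't': array([0.37205791, 0.27122457, 0.62065719])} [-0.07981047  0.58099125  0.50327394]
top {'intrinsics': array([[489.80783511,   0.        , 312.62071077],
       [  0.        , 489.80783511, 230.93667585],
       [  0.        ,   0.        ,   1.        ]]), 'R': array([[ 2.08193932e-02, -9.99783252e-01,  4.88542624e-05],
       [-9.89146828e-01, -2.06050101e-02, -1.45478476e-01],
       [ 1.45447951e-01,  2.98044957e-03, -9.89361416e-01]]), 't': array([0.01391883, 0.54263768, 1.21046381])} [0.36039908 0.02148915 1.27652761]
{'intrinsics': array([[355.65414837,   0.        , 325.69527403],
       [  0.        , 355.65414837, 242.75153649],
       [  0.        ,   0.        ,   1.        ]]), 'tool_from_camera': array([[ 9.99999715e-01,  2.57689488e-04,  7.09370773e-04,
         1.30106015e-03],
       [-5.96523214e-04, -3.05932402e-01,  9.52053050e-01,
        -1.42237917e-01],
       [ 4.62353567e-04, -9.52053202e-01, -3.05932161e-01,
         7.75333529e-02],
       [ 0.00000000e+00,  0.00000000e+00,  0.00000000e+00,
         1.00000000e+00]])}
```

View pics/scene0.png

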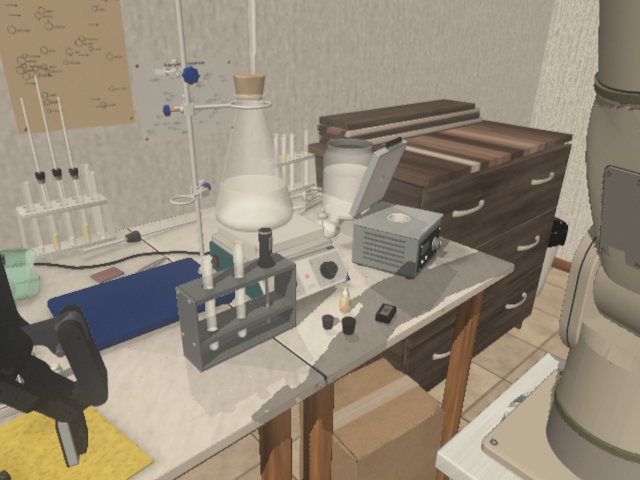

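View pics/top0.png

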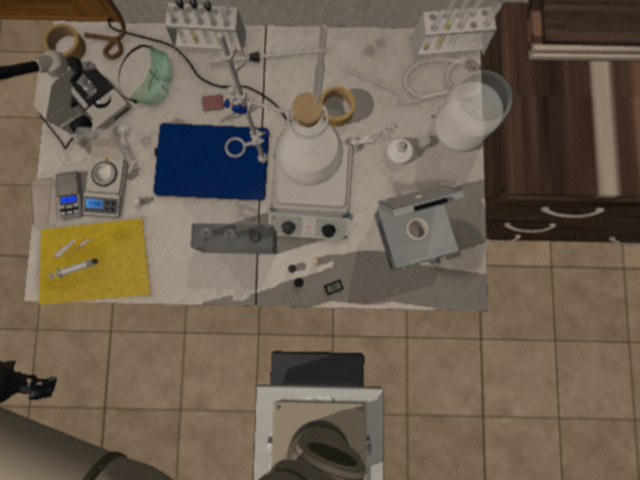

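```bash
cat > h.py <<'E'
from workcell import manip
import cv2,numpy as np
def cloud(n,d):
    m=manip.camera_model(n);K=m['intrinsics'];v,u=np.mgrid[:480,:640]
    c=np.stack([(u-K[0,2])/K[0,0]*d,(v-K[1,2])/K[1,1]*d,d],-1)
    return (c-m['t'])@m['R']   # R^T(c-t)
def rect(P):
    r=cv2.minAreaRect((P[:,:2]*1000).astype(np.float32));return r
E
python3 - <<'E'
from h import *
for n in('top','scene'):
    d=np.load(f'pics/{n}_d.npy');W=cloud(n,d);im=cv2.imread(f'pics/{n}0.png');ok=d>0
    X,Y,Z=W[...,0],W[...,1],W[...,2]
    tab=ok&(abs(Z)<.02)&(X>.4)&(X<.8)&(abs(Y)<.5);print(n,'table z',np.median(Z[tab]))
    def comp(m,a=60):
        k,l,s,c=cv2.connectedComponentsWithStats(m.astype(np.uint8))
        for i in range(1,k):
            if s[i,4]>a:
                P=W[l==i];print('  ',s[i,4],c[i].round(),'med',np.median(P,0).round(4),'rect',[np.round(q,1) for q in rect(P)])
    print('furn top');comp(ok&(abs(Z-.108)<.006)&(Y<-.1)&(X>.3)&(X<.75),200)
    print('rack top');comp(ok&(abs(Z-.130)<.006)&(X>.3)&(X<.75)&(Y>-.05)&(Y<.4),100)
    print('above rack');comp(ok&(Z>.14)&(Z<.25)&(X>.35)&(X<.5)&(Y>-.0)&(Y<.3),15)
    m=ok&(Z>.125)&(Z<.32)&(Y<-.2)&(Y>-.5)&(X>.4)&(X<.62)
    k,l,s,c=cv2.connectedComponentsWithStats(m.astype(np.uint8))
    for i in range(1,k):
        if s[i,4]>100:
            P=W[l==i];mu=np.median(P,0);_,S,V=np.linalg.svd(P-P.mean(0),full_matrices=False);print('lid',s[i],mu.round(3),S.round(3),V.round(3).tolist(),P.min(0).round(3),P.max(0).round(3))
    print('small');comp(ok&(Z>.012)&(Z<.08)&(X>.25)&(X<.42)&(Y>-.3)&(Y<.1),10)
E
```

```text
top table z 0.00204103562549412
furn top
   2999 [418. 235.] med [ 0.524  -0.2303  0.1096] rect [array([ 544.4, -227.1]), array([155.2, 157.6]), np.float64(16.7)]
rack top
   1670 [232. 236.] med [0.5114 0.2165 0.1316] rect [array([514.8, 216.2]), array([ 59. , 196.5]), np.float64(0.1)]
above rack
lid [410 188  54  21 623] [ 0.592 -0.24   0.264] [0.862 0.659 0.086] [[-0.366, -0.138, 0.92], [0.292, -0.956, -0.027], [-0.884, -0.258, -0.391]] [ 0.56  -0.291  0.151] [ 0.62  -0.2    0.284]
small
   68 [298. 282.] med [0.4122 0.0595 0.0281] rect [array([411. ,  58.4]), array([17.8, 22.9]), np.float64(1.1)]
   175 [333. 287.] med [ 0.4022 -0.0298  0.0155] rect [array([403.3, -30.6]), array([27.4, 45.9]), np.float64(22.8)]
scene table z 0.0010333155237432826
furn top
   1965 [398. 220.] med [ 0.5342 -0.2127  0.108 ] rect [array([ 544.4, -224.1]), array([165. , 163.1]), np.float64(17.5)]
rack top
   305 [254. 226.] med [0.6536 0.0923 0.1311] rect [array([674.3,  72.2]), array([157.8,  64.4]), np.float64(54.4)]
   2236 [232. 280.] med [0.5005 0.2363 0.1306] rect [array([510.4, 218.2]), array([197.1,  61.8]), np.float64(89.6)]
above rack
   28 [270. 244.] med [0.4987 0.1627 0.1741] rect [array([498.5, 161.6]), array([3. , 6.1]), np.float64(0.2)]
lid [370 137  38  68 747] [ 0.59  -0.238  0.215] [1.22  0.702 0.047] [[0.322, 0.004, -0.947], [0.256, -0.963, 0.084], [-0.911, -0.27, -0.311]] [ 0.557 -0.289  0.125] [ 0.62 -0.2   0.28]
small
   204 [385. 311.] med [ 0.3979 -0.0256  0.0142] rect [array([398.7, -27.9]), array([27.4, 47.2]), np.float64(22.3)]
   167 [348. 323.] med [0.4053 0.0656 0.0253] rect [array([408.1,  62.3]), array([26. , 22.6]), np.float64(81.8)]
```

```bash
python3 - <<'E'
from h import *
W=cloud('top',np.load('pics/top_d.npy'));X,Y,Z=np.moveaxis(W,-1,0);S=cloud('scene',np.load('pics/scene_d.npy')).reshape(-1,3)
A=np.vstack([W.reshape(-1,3),S])
print('max z grid; rows x, cols y')
ys=np.arange(.3,-.45,-.05);print('      ',ys.round(2))
for x in np.arange(.4,.85,.05):
    r=[]
    for y in ys:
        m=(abs(A[:,0]-x)<.025)&(abs(A[:,1]-y)<.025)&(A[:,2]<.9);r.append(round(float(np.percentile(A[m,2],99.5)),2) if m.sum()>5 else -1)
    print(round(x,2),r)
E
```

```text
max z grid; rows x, cols y
       [ 0.3   0.25  0.2   0.15  0.1   0.05  0.   -0.05 -0.1  -0.15 -0.2  -0.25
 -0.3  -0.35 -0.4 ]
0.4 [0.01, 0.01, 0.01, 0.01, 0.01, 0.03, 0.02, 0.02, 0.01, 0.01, 0.01, 0.01, 0.01, 0.01, 0.01]
0.45 [0.01, 0.01, 0.01, 0.01, 0.03, 0.03, 0.05, 0.01, 0.01, 0.11, 0.11, 0.11, 0.07, 0.01, 0.01]
0.5 [0.18, 0.18, 0.19, 0.2, 0.13, 0.01, 0.05, 0.02, 0.01, 0.11, 0.11, 0.11, 0.11, 0.01, 0.01]
0.55 [0.14, 0.14, 0.14, 0.14, 0.13, 0.07, 0.08, 0.08, 0.01, 0.27, 0.28, 0.28, 0.12, 0.01, 0.01]
0.6 [0.02, 0.02, 0.03, 0.09, 0.12, 0.12, 0.12, 0.12, 0.01, 0.23, 0.27, 0.28, 0.27, 0.01, 0.01]
0.65 [0.03, 0.03, 0.03, 0.09, 0.24, 0.29, 0.26, 0.14, 0.01, 0.01, 0.14, 0.18, 0.19, 0.01, 0.01]
0.7 [0.03, 0.21, 0.43, 0.43, 0.36, 0.53, 0.62, 0.21, 0.01, 0.01, 0.01, 0.01, 0.01, 0.01, 0.01]
0.75 [0.03, 0.03, 0.44, 0.63, 0.36, 0.55, 0.66, 0.2, 0.01, 0.04, 0.07, 0.04, 0.13, 0.18, 0.18]
0.8 [0.03, 0.03, 0.42, 0.43, 0.01, 0.2, 0.2, 0.02, 0.02, 0.03, 0.06, 0.04, 0.2, 0.21, 0.21]
```

```bash
python3 -m pendant '{"offset":[[-0.35,-0.16,-0.5],[-0.695,-0.325,-0.97],[-0.695,-0.325,-0.97],[-0.695,-0.325,-0.97],[-0.695,-0.325,-0.97],[-0.695,-0.325,-0.97],[-0.695,-0.325,-0.97]],"turn":[[0,0.2,0],[0,0.4,0],[0,0.6,0],[0,0.8,0],[0,1,0],[0,1,0],[0,1,0]]}' 0 30
cat >> h.py <<'E'
from scipy.spatial.transform import Rotation as Ro
def togo(target,head=0.0):
    "offset/turn numbers to reach world TCP target with tool down and x heading head (deg)"
    o=manip.get_obs();R=Ro.from_quat(o['ee_rot'])
    c,s=np.cos(np.radians(head)),np.sin(np.radians(head))
    T=Ro.from_matrix(np.array([[c,-s*0,-s],[s,0,c],[0,-1,0]]))
    d=R.inv().apply(np.array(target)-o['position'])/.2
    t=(R.inv()*T).as_rotvec()/np.radians(45)
    print('t',round(o['clock'],2),'pos',o['position'].round(4),'ft',np.round(o['ft_force'],1),'off',d.round(3),'turn',t.round(3))
E
python3 -c "
from h import *
togo((.48,.2,.36))"
```

```text
clock: 0.98
position: [0.3421, 0.3956, 0.2953]
ee_rot: [0.689, 0.159, -0.16, -0.688]
ft_force: [-0.7, -0.6, -0.7]
grip_width: 0.003
t 0.97 pos [0.3421 0.3956 0.2953] ft [-0.7 -0.6 -0.7] off [ 0.188 -0.322 -1.182] turn [ 0.002  0.58  -0.002]
```

```bash
python3 -m pendant '{"offset":[[0.1,-0.2,-0.3],[0.15,-0.32,-0.6],[0.15,-0.32,-0.9],[0.15,-0.32,-1],[0.15,-0.32,-1],[0.15,-0.32,-1]],"turn":[[0,0.2,0],[0,0.4,0],[0,0.58,0],[0,0.58,0],[0,0.58,0],[0,0.58,0]]}'
python3 -c "
from h import *
togo((.47,.05,.36))
p,d=manip.camera('wrist');cv2.imwrite('pics/w0.png',p[:,:,::-1])"
```

```text
clock: 1.72
position: [0.4564, 0.2307, 0.3591]
ee_rot: [0.708, 0.001, -0.002, -0.706]
ft_force: [-0.5, 0.4, -0.2]
grip_width: -0.001
t 1.73 pos [0.4564 0.2307 0.3591] ft [-0.5  0.4 -0.2] off [ 0.065 -0.003 -0.904] turn [ 0.003  0.005 -0.002]
```

View pics/w0.png

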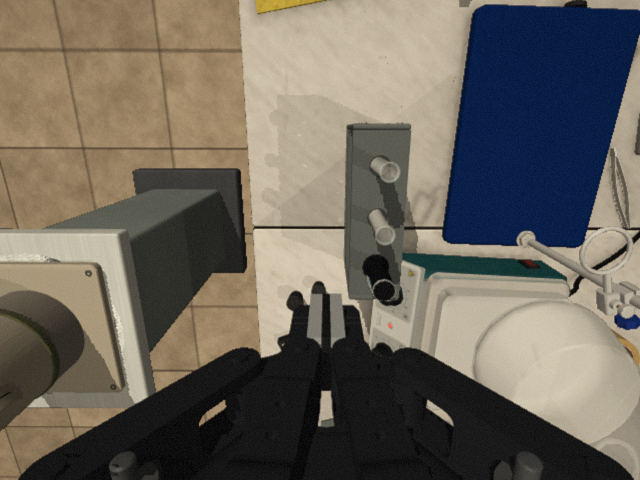

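Wrist view: rack with tubes at (385,168), (383,230) and the black probe handle at (380,275), at the hotplate end. On to the lid.

```bash
python3 -m pendant '{"offset":[[0.06,0,-0.3],[0.06,0,-0.6],[0.06,0,-0.9],[0.06,0,-1]],"turn":[[0,0,0],[0,0,0],[0,0,0],[0,0,0]]}'
python3 -m pendant '{"offset":[[0,0,-0.3],[0,0,-0.6],[0,0,-0.9],[0,0,-0.97],[0,0,-0.97]],"turn":[[0,0,0],[0,0,0],[0,0,0],[0,0,0],[0,0,0]]}'
python3 -c "
from h import *
togo((.633,-.2,.35))"
```

```text
clock: 2.28
position: [0.4689, 0.0284, 0.3598]
ee_rot: [0.708, 0.0, -0.001, -0.706]
ft_force: [-0.0, 0.6, 0.2]
grip_width: -0.002
clock: 2.9
position: [0.4697, -0.1649, 0.36]
ee_rot: [0.708, 0.001, -0.002, -0.706]
ft_force: [0.2, 0.1, 0.2]
grip_width: 0.002
t 2.9 pos [ 0.4697 -0.1649  0.36  ] ft [0.2 0.1 0.2] off [ 0.816  0.049 -0.178] turn [ 0.003  0.004 -0.002]
```

```bash
python3 -m pendant '{"offset":[[0.25,0,-0.05],[0.5,0,-0.1],[0.82,0,-0.18],[0.82,0,-0.18],[0.82,0.3,-0.18],[0.82,0.6,-0.18],[0.82,0.6,-0.18]],"turn":[[0,0,0],[0,0,0],[0,0,0],[0,0,0],[0,0,0],[0,0,0],[0,0,0]]}'
cat >> h.py <<'E'
C=np.array([.544,-.226]);EX=np.array([np.cos(np.radians(16.8)),np.sin(np.radians(16.8))])
def lidtcp(deg,r=.135,push=0.0):
    t=np.radians(deg);xf=.082-r*np.cos(t)+(.008-push)*np.sin(t)+.015;z=.115+r*np.sin(t)+(.008-push)*np.cos(t)
    return np.r_[C+EX*xf,z]
E
python3 -c "
from h import *
for a in (75,70,60,50,40,30,20,10,0,-1): togo(lidtcp(a))
p,d=manip.camera('top');cv2.imwrite('pics/t1.png',p[150:300,350:510,::-1].repeat(4,0).repeat(4,1))"
```

```text
clock: 3.78
position: [0.6319, -0.1966, 0.2358]
ee_rot: [-0.706, 0.001, 0.005, 0.708]
ft_force: [0.4, -0.4, 1.1]
grip_width: -0.0
t 3.77 pos [ 0.6319 -0.1966  0.2358] ft [ 0.4 -0.4  1.1] off [-0.106 -0.057 -0.045] turn [-0.002  0.008 -0.011]
t 3.77 pos [ 0.6319 -0.1966  0.2358] ft [ 0.4 -0.4  1.1] off [-0.161 -0.042 -0.061] turn [-0.002  0.008 -0.011]
t 3.77 pos [ 0.6319 -0.1966  0.2358] ft [ 0.4 -0.4  1.1] off [-0.266  0.002 -0.093] turn [-0.002  0.008 -0.011]
t 3.77 pos [ 0.6319 -0.1966  0.2358] ft [ 0.4 -0.4  1.1] off [-0.362  0.064 -0.121] turn [-0.002  0.008 -0.011]
t 3.77 pos [ 0.6319 -0.1966  0.2358] ft [ 0.4 -0.4  1.1] off [-0.445  0.143 -0.146] turn [-0.002  0.008 -0.011]
t 3.77 pos [ 0.6319 -0.1966  0.2358] ft [ 0.4 -0.4  1.1] off [-0.515  0.236 -0.167] turn [-0.002  0.008 -0.011]
t 3.77 pos [ 0.6319 -0.1966  0.2358] ft [ 0.4 -0.4  1.1] off [-0.568  0.34  -0.183] turn [-0.002  0.008 -0.011]
t 3.77 pos [ 0.6319 -0.1966  0.2358] ft [ 0.4 -0.4  1.1] off [-0.602  0.453 -0.194] turn [-0.002  0.008 -0.011]
t 3.77 pos [ 0.6319 -0.1966  0.2358] ft [ 0.4 -0.4  1.1] off [-0.618  0.569 -0.199] turn [-0.002  0.008 -0.011]
t 3.77 pos [ 0.6319 -0.1966  0.2358] ft [ 0.4 -0.4  1.1] off [-0.618  0.581 -0.199] turn [-0.002  0.008 -0.011]
```

View pics/t1.png

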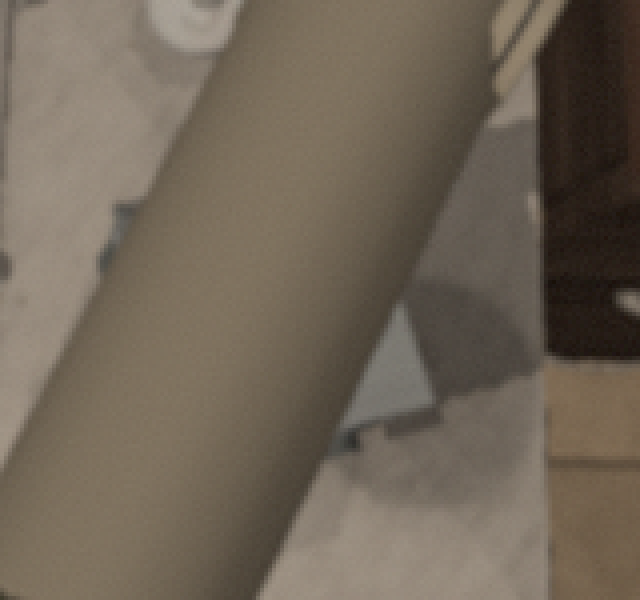

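The arm hides the lid from above; I go by force instead, following the arc.

```bash
python3 -m pendant '{"offset":[[-0.08,-0.05,-0.03],[-0.16,-0.042,-0.061],[-0.21,-0.02,-0.077],[-0.266,0.002,-0.093],[-0.315,0.032,-0.107],[-0.362,0.064,-0.121],[-0.362,0.064,-0.121]],"turn":[[0,0,0],[0,0,0],[0,0,0],[0,0,0],[0,0,0],[0,0,0],[0,0,0]]}'
python3 -c "
from h import *
for a in (40,30,20,10,0): togo(lidtcp(a))"
```

```text
clock: 4.7
position: [0.56, -0.2227, 0.2265]
ee_rot: [-0.707, 0.0, 0.004, 0.707]
ft_force: [-0.3, -0.4, 0.7]
grip_width: 0.0
t 4.7 pos [ 0.56   -0.2227  0.2265] ft [-0.3 -0.4  0.7] off [-0.086  0.093 -0.018] turn [-0.001  0.006 -0.007]
t 4.7 pos [ 0.56   -0.2227  0.2265] ft [-0.3 -0.4  0.7] off [-0.155  0.186 -0.039] turn [-0.001  0.006 -0.007]
t 4.7 pos [ 0.56   -0.2227  0.2265] ft [-0.3 -0.4  0.7] off [-0.209  0.29  -0.055] turn [-0.001  0.006 -0.007]
t 4.7 pos [ 0.56   -0.2227  0.2265] ft [-0.3 -0.4  0.7] off [-0.244  0.402 -0.066] turn [-0.001  0.006 -0.007]
t 4.7 pos [ 0.56   -0.2227  0.2265] ft [-0.3 -0.4  0.7] off [-0.26   0.519 -0.071] turn [-0.001  0.006 -0.007]
```

```bash
cat >> h.py <<'E'
def wcloud(d,o=None):
    o=o or manip.get_obs();m=manip.camera_model('wrist');K=m['intrinsics'];v,u=np.mgrid[:480,:640]
    c=np.stack([(u-K[0,2])/K[0,0]*d,(v-K[1,2])/K[1,1]*d,d],-1);T=m['tool_from_camera']
    return Ro.from_quat(o['ee_rot']).apply((c@T[:3,:3].T+T[:3,3]).reshape(-1,3)).reshape(480,640,3)+o['position']
def lidside(W,ok):
    "x_f,z of furnace-region points"
    q=W[...,:2]-C;xf=q@EX;yf=q@np.array([-EX[1],EX[0]]);return xf,yf,W[...,2]
E
python3 - <<'E'
from h import *
o=manip.get_obs();p,d=manip.camera('wrist');cv2.imwrite('pics/w1.png',p[:,:,::-1]);W=wcloud(d,o)
xf,yf,z=lidside(W,d>0)
for y0 in(-.05,.05,.065):
    m=(d>0)&(abs(yf-y0)<.01)
    print(y0,[(round(a,3),round(float(np.median(z[m&(abs(xf-a)<.005)])),3)) for a in np.arange(-.1,.11,.02) if (m&(abs(xf-a)<.005)).sum()>3])
E
```

```text
-0.05 [(np.float64(0.0), 0.233), (np.float64(0.04), 0.183), (np.float64(0.06), 0.156), (np.float64(0.08), 0.129)]
0.05 [(np.float64(-0.08), 0.107), (np.float64(-0.02), 0.239), (np.float64(0.0), 0.238), (np.float64(0.02), 0.21), (np.float64(0.04), 0.183), (np.float64(0.06), 0.155), (np.float64(0.08), 0.129)]
0.065 [(np.float64(-0.08), 0.107), (np.float64(-0.02), 0.239), (np.float64(0.0), 0.238), (np.float64(0.02), 0.21), (np.float64(0.04), 0.183), (np.float64(0.06), 0.155), (np.float64(0.08), 0.129)]
```

View pics/w1.png

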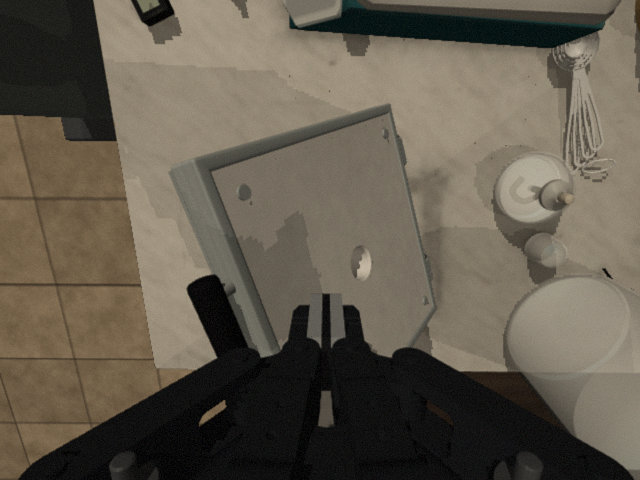

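The lid is moving: it is now at about 53°, with the port at (361,263). I continue the arc.

```bash
python3 -m pendant '{"offset":[[-0.045,0.045,-0.01],[-0.086,0.093,-0.018],[-0.12,0.14,-0.028],[-0.155,0.186,-0.039],[-0.182,0.237,-0.047],[-0.209,0.29,-0.055],[-0.228,0.345,-0.06],[-0.244,0.402,-0.066],[-0.252,0.46,-0.07],[-0.26,0.519,-0.071]],"turn":[[0,0,0],[0,0,0],[0,0,0],[0,0,0],[0,0,0],[0,0,0],[0,0,0],[0,0,0],[0,0,0],[0,0,0]]}'
python3 -m pendant '{"offset":[[0,0.01,0],[0,0.02,0],[0,0.02,0]],"turn":[[0,0,0],[0,0,0],[0,0,0]]}'
cat > chk.py <<'E'
from h import *
o=manip.get_obs();p,d=manip.camera('wrist');W=wcloud(d,o);print(o['position'],o['ft_force'])
xf,yf,z=lidside(W,d>0)
for y0 in(-.05,.05,.065):
    m=(d>0)&(abs(yf-y0)<.01)
    print(y0,[(round(float(a),3),round(float(np.median(z[m&(abs(xf-a)<.005)])),3)) for a in np.arange(-.1,.11,.02) if (m&(abs(xf-a)<.005)).sum()>3])
E
python3 chk.py
```

```text
clock: 6.0
position: [0.5082, -0.2369, 0.1223]
ee_rot: [-0.707, -0.0, 0.004, 0.707]
ft_force: [0.3, 0.1, 1.1]
grip_width: 0.001
clock: 6.38
position: [0.5085, -0.2371, 0.1217]
ee_rot: [-0.706, -0.001, 0.003, 0.708]
ft_force: [-18.4, 10.0, 47.9]
grip_width: -0.001
[ 0.50849343 -0.23708592  0.12168881] [-18.35087563  10.04567024  47.92772167]
-0.05 [(-0.06, 0.121), (0.02, 0.121), (0.04, 0.122), (0.06, 0.122), (0.08, 0.122)]
0.05 [(-0.08, 0.122), (-0.06, 0.121), (-0.04, 0.121), (-0.02, 0.121), (0.0, 0.121), (0.02, 0.122), (0.04, 0.122), (0.06, 0.122), (0.08, 0.122)]
0.065 [(-0.08, 0.122), (-0.06, 0.122), (-0.04, 0.122), (-0.02, 0.122), (0.0, 0.122), (0.02, 0.122), (0.04, 0.122), (0.06, 0.122), (0.08, 0.118)]
```

The lid is shut and level (outer face at 122 mm). I lift off and locate the port from the wrist camera.

```bash
python3 -m pendant '{"offset":[[0,-0.1,0],[0,-0.3,0],[0.09,-0.6,0.12],[0.18,-0.9,0.24],[0.18,-1,0.24],[0.18,-1,0.24],[0.18,-1,0.24]],"turn":[[0,0,0],[0,0,0],[0,0,0],[0,0,0],[0,0,0],[0,0,0],[0,0,0]]}'
cat > port.py <<'E'
from h import *
o=manip.get_obs();p,d=manip.camera('wrist');W=wcloud(d,o);print(o['clock'],o['position'],o['ft_force'])
cv2.imwrite('pics/w2.png',p[:,:,::-1]);np.save('pics/w2_d.npy',d)
X,Y,Z=np.moveaxis(W,-1,0)
lid=(d>0)&(abs(Z-.122)<.004)&(np.hypot(X-C[0],Y-C[1])<.13)
print('lid rect',[np.round(q,1) for q in rect(W[lid])],'Z',np.median(Z[lid]), np.linalg.lstsq(np.c_[W[lid][:,:2],np.ones(lid.sum())],Z[lid],rcond=None)[0].round(4))
m=((d>0)&(np.hypot(X-C[0],Y-C[1])<.03)&(Z<.112)).astype(np.uint8)
k,l,s,c=cv2.connectedComponentsWithStats(m)
mm=manip.camera_model('wrist');K=mm['intrinsics'];T=mm['tool_from_camera'];R=Ro.from_quat(o['ee_rot'])
def ray(u,v,z):
    r=R.apply(T[:3,:3]@np.array([(u-K[0,2])/K[0,0],(v-K[1,2])/K[1,1],1]));c0=R.apply(T[:3,3])+o['position'];return c0+r*(z-c0[2])/r[2]
for i in range(1,k):
    if s[i,4]>20: print(s[i],c[i],'at .122',ray(*c[i],.122),'at .108',ray(*c[i],.108))
E
python3 port.py
```

```text
clock: 7.3
position: [0.5446, -0.1895, 0.3204]
ee_rot: [-0.706, -0.0, 0.003, 0.708]
ft_force: [0.6, 0.6, 0.6]
grip_width: 0.005
7.3 [ 0.54455344 -0.18945682  0.3204364 ] [0.55581224 0.57977216 0.60726718]
lid rect [array([ 540.3, -225.6]), array([176.8, 154.6]), np.float64(16.8)] Z 0.1215560204601333 [0.0014 0.0019 0.1212]
[315 240  17  14 181] [323.38674033 246.50828729] at .122 [ 0.54282284 -0.22275607  0.122     ] at .108 [ 0.5426898  -0.22736385  0.108     ]
```

View pics/w2.png

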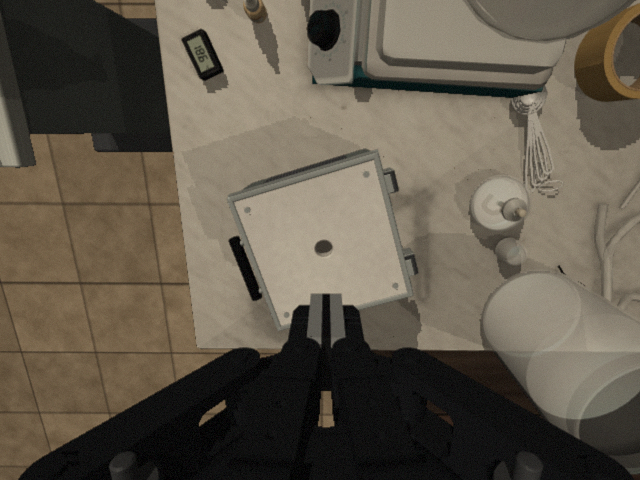

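```bash
cat > pc.py <<'E'
from h import *
def pc(p,u0,v0,hw=16,thr=None):
    g=cv2.resize(cv2.cvtColor(p[v0-hw:v0+hw+1,u0-hw:u0+hw+1],cv2.COLOR_RGB2GRAY),None,fx=8,fy=8,interpolation=cv2.INTER_CUBIC)
    t=thr or cv2.threshold(g,0,255,cv2.THRESH_OTSU)[0]
    t=(np.percentile(g,80)*.5+t*.5) if thr is None else thr
    cs,_=cv2.findContours((g<t).astype(np.uint8),cv2.RETR_EXTERNAL,cv2.CHAIN_APPROX_NONE)
    c=min((c for c in cs if cv2.contourArea(c)>1000),key=lambda c:abs(cv2.moments(c)['m10']/cv2.moments(c)['m00']-g.shape[1]/2))
    e=cv2.fitEllipse(c);f=lambda x:(x+.5)/8-.5
    return (u0-hw+f(e[0][0]),v0-hw+f(e[0][1])),np.array(e[1])/8,e[2],t
E
python3 - <<'E'
from pc import *
p=cv2.imread('pics/w2.png')[:,:,::-1]
for thr in (None,100,120,140,160,175):
    try:print(thr,pc(p,323,247,16,thr))
    except Exception as e:print(thr,e)
print(cv2.cvtColor(p[247:248,308:340].copy(),cv2.COLOR_RGB2GRAY))
print(cv2.cvtColor(p[232:262,323:324].copy(),cv2.COLOR_RGB2GRAY).T)
E
```

```text
None ((322.9624996185303, 247.34925842285156), array([16.4617157, 19.073349 ]), 68.74053192138672, np.float64(139.0))
100 ((322.79075050354004, 246.52069759368896), array([13.06408978, 17.86336136]), 74.839599609375, 100)
120 ((322.74428367614746, 246.78339195251465), array([14.3019352 , 18.65144348]), 69.1019287109375, 120)
140 ((323.0026683807373, 247.40958976745605), array([16.66463852, 19.06223106]), 69.97737884521484, 140)
160 ((323.3428192138672, 247.48479080200195), array([18.18850136, 20.88090897]), 77.14920043945312, 160)
175 ((323.0, 247.0), array([38.89848709, 38.89848709]), 0.0, 175)
[[161 163 168 163 163 159 122  67  60  51  51  55  55  54  50  52  56  53
   52  50  56  59  58  60 108 149 159 162 162 162 161 165]]
[[164 159 163 158 160 161 165 133  85  51  52  54  56  53  53  52  50  56
   53  55  65 115 128 130 133 170 164 163 165 167]]
```

```bash
python3 -m pendant '{"offset":[[-0.3,-0.2,0.1],[-0.37,-0.2,0.4],[-0.37,-0.2,0.7],[-0.37,-0.2,1],[-0.37,-0.2,1]],"turn":[[0,0,0],[0,0,0],[0,0,0],[0,0,0],[0,0,0]]}'
python3 -m pendant '{"offset":[[0,0,0.3],[0,0,0.6],[0.1,0,0.9],[0.2,0,0.95],[0.2,0,0.95],[0.2,0,0.95]],"turn":[[0,0,0],[0,0,0],[0,0,0],[0,0,0],[0,0,0],[0,0,0]]}' 70 30
python3 - <<'E'
from h import *
o=manip.get_obs();p,d=manip.camera('wrist');W=wcloud(d,o);print(o['clock'],o['position'],o['ee_rot'])
cv2.imwrite('pics/w3.png',p[:,:,::-1]);X,Y,Z=np.moveaxis(W,-1,0)
r=(d>0)&(abs(Z-.130)<.004)&(X>.45)&(X<.58)&(Y>.08)&(Y<.35);print('rack',[np.round(q,1) for q in rect(W[r])])
m=((d>0)&(abs(Z-.194)<.006)&(np.hypot(X-.513,Y-.162)<.03)).astype(np.uint8)
k,l,s,c=cv2.connectedComponentsWithStats(m)
for i in range(1,k):
    if s[i,4]>10:
        P=W[l==i];print('handle',s[i],c[i],np.median(P,0),cv2.minEnclosingCircle((P[:,:2]*1000).astype(np.float32)))
n,d2=manip.camera('top');cv2.imwrite('pics/t2.png',n[:,:,::-1])
P,dd=manip.camera('scene');S=cloud('scene',dd)
m=(dd>0)&(S[...,2]>.14)&(S[...,2]<.2)&(abs(S[...,0]-.51)<.03)&(abs(S[...,1]-.162)<.025);print('scene handle',m.sum(),np.median(S[m],0))
E
```

```text
clock: 7.98
position: [0.4688, 0.0152, 0.3598]
ee_rot: [-0.706, -0.002, 0.007, 0.708]
ft_force: [-0.2, -1.1, -0.3]
grip_width: 0.003
clock: 8.72
position: [0.5062, 0.2043, 0.3595]
ee_rot: [-0.706, -0.001, 0.007, 0.708]
ft_force: [-0.4, -0.7, -0.6]
grip_width: 0.698
8.725 [0.50622287 0.20426154 0.35951082] [-0.70634445 -0.00108614  0.00690229  0.70783381]
rack [array([512.7, 218.1]), array([ 58. , 197.2]), np.float64(0.0)]
handle [321 253  24  24 429] [332.30536131 264.26806527] [0.51260276 0.16433831 0.19328068] ((512.735107421875, 163.21722412109375), 11.26509952545166)
scene handle 466 [0.50352409 0.16803464 0.17186816]
```

View pics/w3.png

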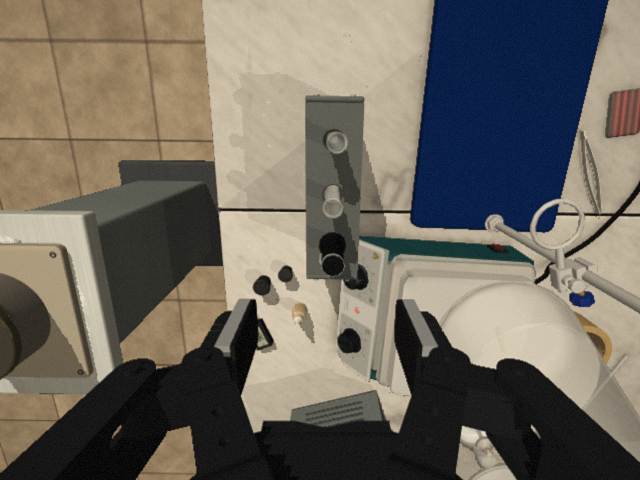

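```bash
python3 -c "
from h import *
togo((.5127,.1633,.24));togo((.5127,.1633,.145))"
```

```text
t 8.88 pos [0.506  0.2048 0.3603] ft [-0.   0.7  0.6] off [ 0.035  0.601 -0.21 ] turn [-0.005  0.015 -0.009]
t 8.88 pos [0.506  0.2048 0.3603] ft [-0.   0.7  0.6] off [ 0.039  1.076 -0.212] turn [-0.005  0.015 -0.009]
```

```bash
python3 -m pendant '{"offset":[[0.02,0,-0.2],[0.035,0.2,-0.21],[0.035,0.5,-0.21],[0.035,0.6,-0.21],[0.035,0.6,-0.21]],"turn":[[-0.005,0.015,-0.009],[-0.005,0.015,-0.009],[-0.005,0.015,-0.009],[-0.005,0.015,-0.009],[-0.005,0.015,-0.009]]}'
python3 -c "
from h import *
togo((.5127,.1633,.145))
p,d=manip.camera('wrist');cv2.imwrite('pics/w4.png',p[:,:,::-1])"
```

```text
clock: 9.5
position: [0.5117, 0.1627, 0.2392]
ee_rot: [0.707, -0.001, -0.001, -0.707]
ft_force: [0.7, 0.9, 0.5]
grip_width: 0.695
t 9.5 pos [0.5117 0.1627 0.2392] ft [0.7 0.9 0.5] off [0.006 0.471 0.004] turn [ 0.001 -0.    -0.003]
```

View pics/w4.png

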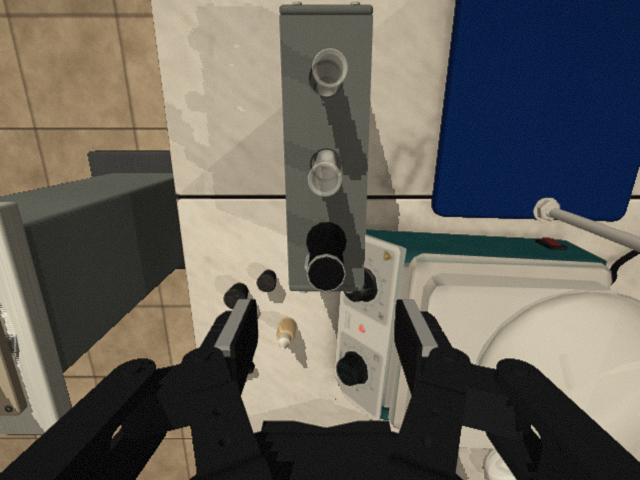

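Handle (326,265) is centred between the pads. Descend and grip.

```bash
python3 -m pendant '{"offset":[[0.006,0.15,0.003],[0.006,0.3,0.003],[0.006,0.45,0.003],[0.006,0.47,0.003],[0.006,0.47,0.003]],"turn":[[0,0,0],[0,0,0],[0,0,0],[0,0,0],[0,0,0]]}'
python3 -m pendant '{"offset":[[0,0,0],[0,0,0],[0,0,0],[0,0,0],[0,0,0],[0,0,0],[0,0,0],[0,0,0]],"turn":[[0,0,0],[0,0,0],[0,0,0],[0,0,0],[0,0,0],[0,0,0],[0,0,0],[0,0,0]]}' 0 50
```

```text
clock: 10.18
position: [0.5146, 0.1639, 0.1484]
ee_rot: [-0.707, -0.001, -0.001, 0.707]
ft_force: [1.3, 0.4, 0.7]
grip_width: 0.698
clock: 11.18
position: [0.5142, 0.1642, 0.1491]
ee_rot: [-0.707, -0.0, -0.0, 0.708]
ft_force: [-5.3, -0.5, 6.2]
grip_width: 0.244
```

```bash
python3 -m pendant '{"offset":[[0,-0.05,0],[0,-0.12,0],[0,-0.2,0],[0,-0.3,0],[0,-0.4,0],[0,-0.55,0],[0,-0.7,0],[0,-0.85,0],[0,-1,0],[0,-1,0]],"turn":[[0,0,0],[0,0,0],[0,0,0],[0,0,0],[0,0,0],[0,0,0],[0,0,0],[0,0,0],[0,0,0],[0,0,0]]}'
cat > probe.py <<'E'
from h import *
o=manip.get_obs();p,d=manip.camera('scene');S=cloud('scene',d);cv2.imwrite('pics/s%d.png'%(o['clock']*100),p[:,:,::-1])
b=o['position'];X,Y,Z=np.moveaxis(S,-1,0);print(o['clock'],b)
m=(d>0)&(np.hypot(X-b[0],Y-b[1])<.02)&(Z>b[2]-.16)&(Z<b[2]-.055)
P=S[m];print(m.sum())
for z in np.arange(b[2]-.15,b[2]-.05,.02):
    q=P[abs(P[:,2]-z)<.01]
    if len(q)>2: print(round(z-b[2],3),np.median(q,0)-b,len(q))
print('lowest',(P[:,2].min()-b[2]))
E
python3 probe.py; ls pics
```

```text
clock: 12.42
position: [0.5149, 0.1638, 0.3523]
ee_rot: [-0.706, -0.002, -0.002, 0.708]
ft_force: [0.6, 0.5, -1.9]
grip_width: 0.245
12.425 [0.51491681 0.16383276 0.35226484]
188
-0.13 [-0.00475715  0.00015962 -0.1277422 ] 34
-0.11 [-0.00438566  0.0001709  -0.11077965] 44
-0.09 [-0.00398415  0.00020982 -0.0903634 ] 50
-0.07 [-0.00367246 -0.0001941  -0.07081595] 46
lowest -0.1358667905649274
s1242.png
scene0.png
scene_d.npy
t1.png
t2.png
top0.png
top_d.npy
w0.png
w1.png
w2.png
w2_d.npy
w3.png
w4.png
```

```bash
python3 -m pendant '{"offset":[[-0.02,0,-0.08],[-0.04,0,-0.25],[-0.05,0,-0.45],[-0.06,0,-0.65],[-0.06,0,-0.85],[-0.06,0,-0.95],[-0.06,0,-1]],"turn":[[0,0,0],[0,0,0],[0,0,0],[0,0,0],[0,0,0],[0,0,0],[0,0,0]]}'
python3 -m pendant '{"offset":[[0.02,0,-0.08],[0.06,0,-0.25],[0.1,0,-0.45],[0.15,0,-0.65],[0.19,0,-0.85],[0.2,0,-0.9],[0.21,0,-0.94],[0.21,0,-0.94]],"turn":[[0,0,0],[0,0,0],[0,0,0],[0,0,0],[0,0,0],[0,0,0],[0,0,0],[0,0,0]]}'
python3 probe.py; python3 - <<'E'
from h import *
togo((.545,-.222,.36))
p,d=manip.camera('wrist');cv2.imwrite('pics/w5.png',p[:,:,::-1])
E
```

```text
clock: 13.35
position: [0.5016, -0.0383, 0.3495]
ee_rot: [-0.706, 0.0, -0.002, 0.708]
ft_force: [0.1, 0.9, -0.9]
grip_width: 0.247
clock: 14.35
position: [0.5432, -0.2259, 0.3488]
ee_rot: [-0.706, 0.0, -0.001, 0.708]
ft_force: [-1.0, 0.3, -0.3]
grip_width: 0.244
14.35 [ 0.54316763 -0.22586048  0.34877861]
105
-0.13 [-0.00458979  0.00137018 -0.12786784] 20
-0.11 [-0.00456571  0.00112387 -0.10976661] 24
-0.09 [-0.00408168  0.00118156 -0.09173923] 27
-0.07 [-0.00340879  0.00010016 -0.06970464] 30
lowest -0.1348515457983677
t 14.4 pos [ 0.5432 -0.2255  0.3489] ft [-0.1  0.9 -1. ] off [ 0.009 -0.056  0.018] turn [-0.005 -0.002  0.002]
```

View pics/w5.png

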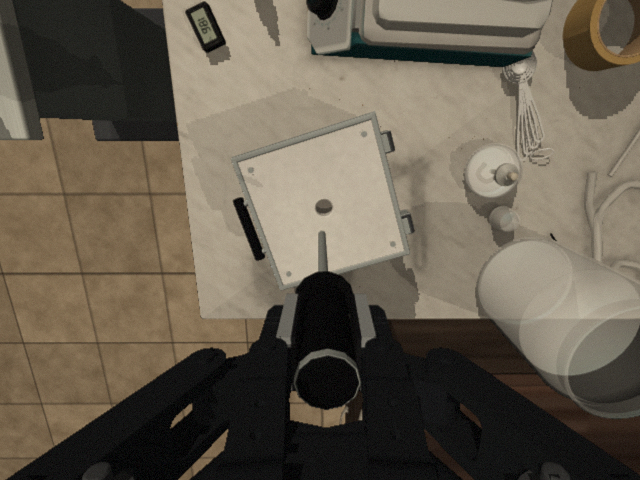

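Wrist view shows the stem's tip at about (321,232), the port at (323,206). I measure both with the same camera.

```bash
cat > rel.py <<'E'
from h import *
import sys
mm=manip.camera_model('wrist');K=mm['intrinsics'];T=mm['tool_from_camera']
def raytool(u,v,dz,o):
    "world-aligned offset from TCP at height dz relative to TCP"
    r=Ro.from_quat(o['ee_rot']);a=r.apply(T[:3,:3]@np.array([(u-K[0,2])/K[0,0],(v-K[1,2])/K[1,1],1]));c=r.apply(T[:3,3]);return c+a*(dz-c[2])/a[2]
E
python3 - <<'E'
from rel import *
p=cv2.imread('pics/w5.png');g=cv2.cvtColor(p,cv2.COLOR_BGR2GRAY)
np.set_printoptions(linewidth=220)
for v in list(range(196,272,2)): print(v,g[v,311:337])
E
```

```text
196 [178 179 179 178 178 177 180 178 181 177 178 179 178 176 176 177 177 178 174 174 178 180 180 179 178 179]
198 [179 179 179 181 179 179 178 182 179 179 177 177 169 163 166 174 178 176 175 173 176 180 174 175 179 177]
200 [181 181 176 181 182 181 182 158 130 111  98  92  94  93  95  91 107 122 153 171 175 180 180 178 180 178]
202 [177 181 182 183 179 156 121  96  91  93  96  89  91  92  87  89  93  91  93 121 154 177 178 176 177 179]
204 [177 182 178 178 147 101  90  91  89  94  92  92  88  94  93  92  91  94  94  93 119 158 179 179 177 177]
206 [176 179 176 169 120  77  77  83  92  92  91  91  92  93  95  95  92  93  93  90  94 123 162 178 180 179]
208 [181 180 180 161 112  69  60  60  58  70  71  70  70  73  74  72  71  72  64  62  69 136 169 176 183 178]
210 [182 180 178 176 141  89  57  60  62  61  57  57  62  62  64  56  59  61  63  76 123 170 182 176 174 178]
212 [182 181 184 185 178 150 112  90  70  61  66  60  61  62  62  70  94 116 136 157 171 183 179 179 180 175]
214 [183 181 181 183 185 178 170 151 131 122 131 129 141 133 139 148 153 158 176 193 186 180 182 183 181 183]

[... 2379 characters left out ...]
134 167 177 176 178 178 178 177 182 181]
260 [182 181 186 180 184 182 182 124 108 106 104  99  96  87  75  70 116 169 176 178 177 180 178 184 183 178]
262 [184 182 184 184 179 183 179 123 103 104 110 101  97  88  78  64 102 171 180 180 184 181 182 182 182 183]
264 [177 180 182 182 183 181 178 123 106 105 105 101  96  88  77  65 105 173 184 186 187 181 185 184 179 183]
266 [180 179 178 180 180 183 179 125 106 105 105 100 100  92  77  63  88 170 184 182 183 183 180 184 187 184]
268 [180 183 179 182 178 184 177 124 104 107 104  99  91  92  84  69  74 164 183 180 181 179 178 183 182 184]
270 [180 184 181 183 186 187 181 127 107 107 109 100  96  91  83  72  69 161 180 175 176 168 158 161 158 149]
```

```bash
python3 - <<'E'
from rel import *
o=manip.get_obs();b=o['position']
print('tip',raytool(321.4,234.5,-.1365,o)*1000,'rim only',raytool(321.4,230.8,-.1365,o)*1000)
print('stem at -.09 x',[ (raytool(u,v,-.09,o)*1000).round(1) for u,v in((322.3,267),)])
P=raytool(323.5,207.4,.122-b[2],o);print('port rel',P*1000,'world',P+b,b,o['ee_rot'])
E
```

```text
tip [  -1.90469438   -2.48779171 -136.5       ] rim only [  -1.89149668    0.64943433 -136.5       ]
stem at -.09 x [array([ -0.9, -12.7, -90. ])]
port rel [  -0.50769008    0.95772826 -226.98131052] world [ 0.54280656 -0.22434275  0.122     ] [ 0.54331425 -0.22530047  0.34898131] [-7.05814807e-01 -4.04963935e-04 -1.12406960e-03  7.08395391e-01]
```

```bash
python3 -m pendant '{"offset":[[-0.006,0.05,0.016],[-0.006,0.12,0.016],[-0.006,0.2,0.016],[-0.006,0.28,0.016],[-0.006,0.33,0.016],[-0.006,0.34,0.016],[-0.006,0.34,0.016]],"turn":[[-0.005,0,-0.022],[-0.005,0,-0.022],[-0.005,0,-0.022],[-0.005,0,-0.022],[-0.005,0,-0.022],[-0.005,0,-0.022],[-0.005,0,-0.022]]}'
python3 probe.py; python3 - <<'E'
from h import *
p,d=manip.camera('wrist');cv2.imwrite('pics/w6.png',p[:,:,::-1])
a=p[200:300,260:390,::-1].repeat(6,0).repeat(6,1)
s,d=manip.camera('scene');s=s[130:270,330:470,::-1].repeat(4,0).repeat(4,1)
out=np.zeros((600,800,3),np.uint8);cv2.imwrite('pics/s6.png',s)
cv2.imwrite('pics/w6c.png',a[:,:780])
E
```

```text
clock: 15.32
position: [0.5423, -0.222, 0.2812]
ee_rot: [0.707, 0.006, 0.007, -0.707]
ft_force: [-0.3, -0.1, 0.2]
grip_width: 0.249
15.325 [ 0.5423404  -0.22204815  0.28120708]
172
-0.15 [ 0.000675    0.00142402 -0.15911711] 73
-0.13 [-0.00312734  0.00044019 -0.12663776] 18
-0.11 [-0.00225988 -0.00029547 -0.11104765] 24
-0.09 [-0.0023791   0.00051077 -0.08953734] 26
-0.07 [-0.00186137  0.0009391  -0.06876486] 26
lowest -0.15993781952267747
```

View pics/w6c.png

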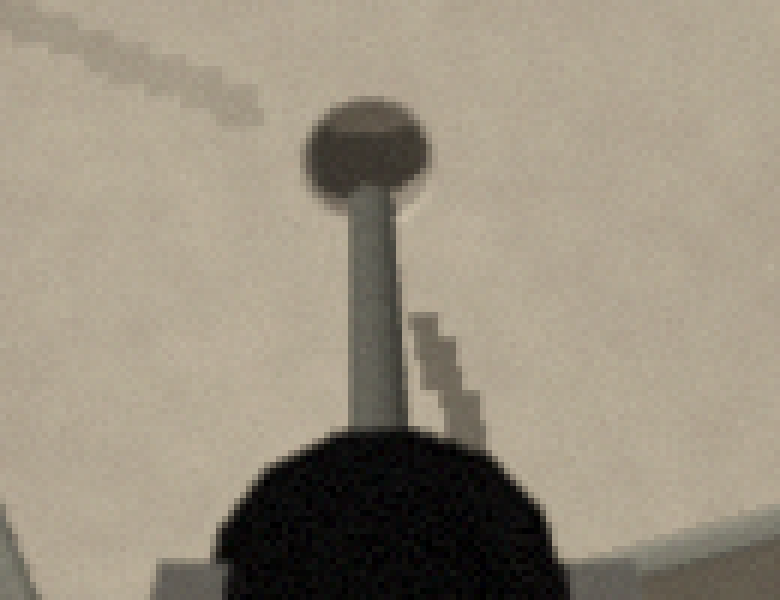

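```bash
cat > m.py <<'E'
from rel import *
a=list(map(float,sys.argv[1:]));o=manip.get_obs();b=o['position']
t=raytool(a[0],a[1],-.1365,o)*1000;t[1]-=3;P=raytool(a[2],a[3],.122-b[2],o)*1000
print('tip(axis) rel',t.round(1),'port rel',P.round(1),'world',P/1000+b,'move',(P-t).round(1)[:2]);togo((b[0],b[1],b[2]))
E
python3 m.py 321.8 230.3 321 225.4
```

```text
tip(axis) rel [   0.9   -2.5 -136.5] port rel [   0.4   -1.5 -159.5] world [ 0.54283491 -0.22354841  0.122     ] move [-0.5  1. ]
t 15.47 pos [ 0.5424 -0.222   0.2815] ft [-0.5 -0.8 -0.6] off [0. 0. 0.] turn [ 0.001 -0.002  0.026]
```

```bash
python3 -m pendant '{"offset":[[0,0,0.004],[0,0.03,0.004],[0,0.07,0.004],[0,0.11,0.004],[0,0.15,0.004],[0,0.19,0.004],[0,0.22,0.004],[0,0.22,0.004]],"turn":[[0,0,0],[0,0,0],[0,0,0],[0,0,0],[0,0,0],[0,0,0],[0,0,0],[0,0,0]]}'
python3 - <<'E'
from h import *
o=manip.get_obs();print(o['position'],o['ft_force'])
p,d=manip.camera('wrist');cv2.imwrite('pics/w7.png',p[:,:,::-1]);cv2.imwrite('pics/w7c.png',p[200:300,260:390,::-1].repeat(6,0).repeat(6,1))
E
```

```text
clock: 16.48
position: [0.5432, -0.2212, 0.237]
ee_rot: [0.707, 0.006, 0.007, -0.707]
ft_force: [0.3, -0.1, -0.6]
grip_width: 0.249
[ 0.54316154 -0.22115987  0.23701069] [ 0.29787764 -0.14319885 -0.64258513]
```

View pics/w7c.png

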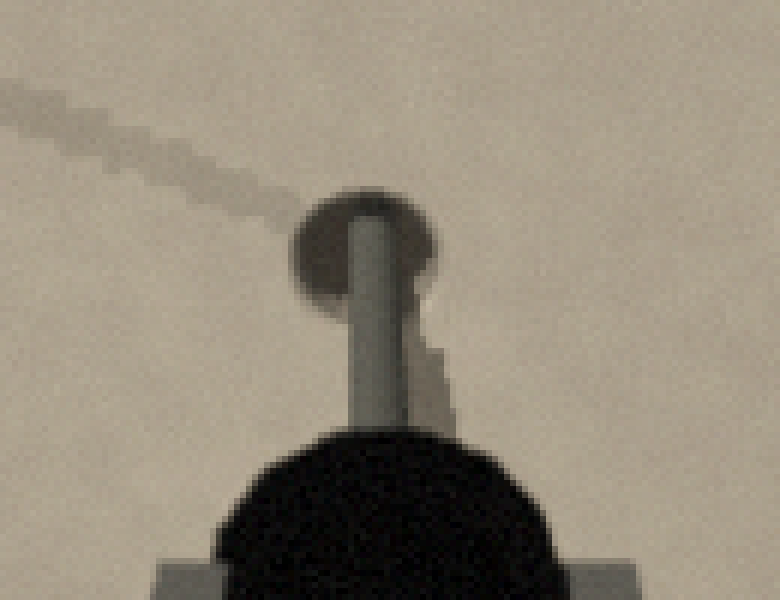

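```bash
python3 m.py 321.6 235.7 320.7 242.2; python3 probe.py
```

```text
tip(axis) rel [   0.7   -7.1 -136.5] port rel [  -0.2   -2.9 -115.4] world [ 0.5431092  -0.22419629  0.122     ] move [-0.9  4.2]
t 16.52 pos [ 0.5433 -0.2213  0.2374] ft [-0.2 -0.6 -1.1] off [0. 0. 0.] turn [ 0.001 -0.002  0.025]
16.525 [ 0.54330092 -0.22128589  0.23742287]
156
-0.13 [ 0.00240889 -0.01398668 -0.12092648] 3
-0.11 [-0.00141854  0.00022091 -0.11537861] 100
-0.09 [-0.00240021 -0.00024975 -0.08868679] 23
-0.07 [-0.00254618  0.00101794 -0.06961373] 22
lowest -0.12249978448669271
```

The tip's darker end (370,200 in the crop) is the stem in the port's shade; centring is within about 1 mm. Lower the rest, with a small correction.

```bash
python3 -m pendant '{"offset":[[-0.004,0,-0.002],[-0.004,0.03,-0.002],[-0.004,0.07,-0.002],[-0.004,0.11,-0.002],[-0.004,0.15,-0.002],[-0.004,0.183,-0.002],[-0.004,0.183,-0.002],[-0.004,0.183,-0.002]],"turn":[[0,0,0],[0,0,0],[0,0,0],[0,0,0],[0,0,0],[0,0,0],[0,0,0],[0,0,0]]}'
python3 - <<'E'
from h import *
o=manip.get_obs();print(o['position'],o['ft_force'])
p,d=manip.camera('wrist');cv2.imwrite('pics/w8.png',p[:,:,::-1]);cv2.imwrite('pics/w8c.png',p[200:300,260:390,::-1].repeat(6,0).repeat(6,1))
E
```

```text
clock: 17.58
position: [0.5435, -0.2219, 0.2013]
ee_rot: [0.707, 0.007, 0.008, -0.707]
ft_force: [-0.0, -0.1, -0.5]
grip_width: 0.245
[ 0.54348698 -0.22185415  0.20128542] [-0.00729735 -0.06354951 -0.54641459]
```

View pics/w8c.png

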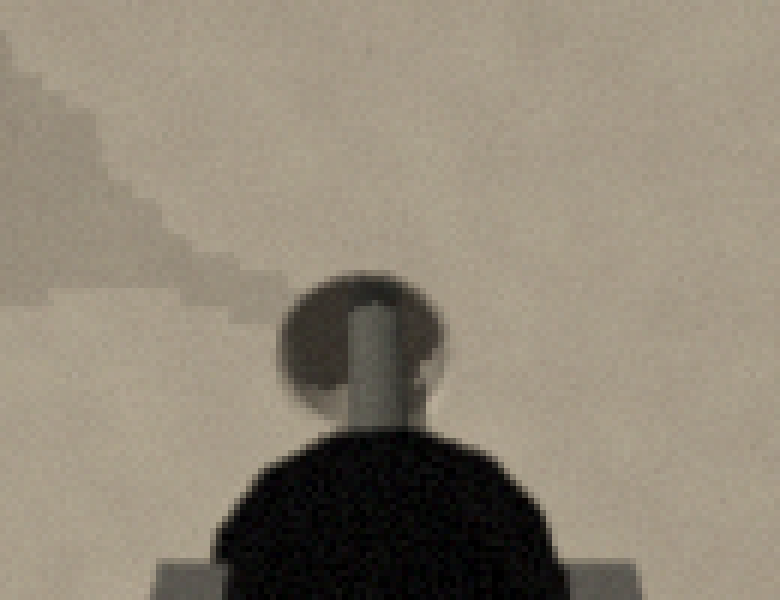

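```bash
python3 m.py 321.7 230.4 319.9 257.7; python3 -m pendant '{"offset":[[-0.005,0,0],[-0.009,0,0],[-0.009,0,0],[-0.009,0,0],[-0.009,0,0]],"turn":[[0,0,0],[0,0,0],[0,0,0],[0,0,0],[0,0,0]]}'; python3 - <<'E'
from h import *
p,d=manip.camera('wrist');g=cv2.cvtColor(p,cv2.COLOR_RGB2GRAY)
for v in(254,258,262,266): print(v,g[v,300:340])
n,_=manip.camera('top');o=manip.get_obs();print(o['clock'],o['position'],o['ft_force'],o['grip_width'],np.abs(o['joint_velocities']).max())
W=wcloud(d,o);m=(d>0)&(abs(W[...,2]-.122)<.012)&(np.hypot(*(W[...,:2]-C).transpose(2,0,1))<.06);A=W[m];print('lid plane',np.linalg.lstsq(np.c_[A[:,:2]-C,np.ones(len(A))],A[:,2],rcond=None)[0].round(4))
E
```

```text
tip(axis) rel [   0.9   -2.6 -136.5] port rel [ -0.9  -2.2 -79.4] world [ 0.54263725 -0.22409192  0.122     ] move [-1.8  0.4]
t 17.62 pos [ 0.5435 -0.2219  0.2014] ft [-0.4  0.7 -1.1] off [0. 0. 0.] turn [ 0.001 -0.002  0.027]
clock: 18.25
position: [0.5417, -0.2219, 0.2013]
ee_rot: [0.707, 0.007, 0.008, -0.707]
ft_force: [0.9, -0.6, -0.1]
grip_width: 0.243
254 [154 156 158 155 154 147 144 143 140 109  72  51  57  49  53  50  51  49
  83  87  94  91  86  78  75  65  53  53  51  52  50  55  58  58  56  75
 121 147 157 155]
258 [155 158 159 157 157 157 158 158 133 108  71  50  52  46  48  55  48  56
  77  90  96  90  89  78  76  63  53  54  53  54  54  53  55  56  71 103
 114 141 152 157]
262 [157 153 156 158 161 158 160 160 153 122  95  63  57  50  50  52  51  56
  79  93  90  90  86  82  79  67  58  47  50  60 104 124 133 129 123 120
 147 157 155 154]
266 [157 159 159 162 158 161 159 157 160 160 146 135 117  96  92  89  99 102
  90  87  93  95  85  83  72  64  60  52  55  55  65 122 136 141 167 170
 163 157 153 155]
18.35 [ 0.54169486 -0.22189239  0.20129632] [ 0.12777744 -0.51926208 -0.50445783] 0.2452406526843667 0.0021485721222756996
lid plane [1.000e-04 2.000e-03 1.214e-01]
```

```bash
python3 -c "
from workcell import manip
print(manip.hand_in())"
```

```text
the job is handed in; nothing more can be done
None
```

I folded the lid shut, lifted the probe out of the rack and lowered its stem through the port. I handed the job in at about 18.4 s with the gripper still holding the probe there; no verdict is reported.

**Last checks:**
- **Lid:** it lies level, with its outer face measured at about 121.5 mm (122 mm when shut).
- **Centring:** in the port plane the stem is within about 0.5 mm of the port's centre along x, and about 0.5 mm along y.
- **Tip height:** about 64 mm, worked out from the tool height and the tip offset when gripped rather than seen directly.
- **Stillness and contact:** the joints are nearly at rest, the wrist force is about 1 N or less (noise), and the gripper reads closed on the handle.

**Less certain or off-plan:**
- **Lid push:** the final push-down on the closed lid read about 48 N vertically at the fingertips. I meant it to be gentler, and I released it straight away.
- **Tip position:** the scene camera and the wrist camera disagreed by 1 to 2 mm on where the tip is sideways. I mostly used the wrist camera, which sees both stem and port.
- **Lean:** I took out a lean of about 0.02 rad in x. The lean in y was only estimated, at about 0.015 rad.
- **Tubes and small items:** I did not re-check them with a final picture. No move went near the small items, and the probe came straight up out of the rack.

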